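Zero the lap's turns counter and put it back in gear

TASK

A fresh lap is on the red spindle: wind the red counter's knob anticlockwise all the way back until its pointer rests against the yellow zero stop, without forcing the stop ring round. Then flip the red clutch paddle below it fully over to the green-dot side, so that counting starts from zero. Leave the blue counter and everything else on the bench alone.

Things in the scene. Friction and masses are not known exactly. Their poses are not given: they have to be found in the camera images.
- red_counter: red turns counter: fixed grey wedge, 176 mm deep (x), 150 wide (y), 30 high at its front edge (to the robot), 140 at its back; its face slopes up at 32 deg. Origin: centre of the underside; x level, towards the back; y to its left. The knob's axis leaves the face at (25, 0, 101) mm. Behind it a 60 mm high gearbox reaches to x = 137 mm.
- red_face: the red counter's sloping face, fixed: origin on the face at the foot of the knob's axis; x up the slope (12 o'clock), y left, z square out of the face along the knob's axis, 32 deg from vertical, leaning to the robot. Free of obstacles but for ring, knob and paddle.
- red_grip (a point): point to grip the red knob: on its axis, 38 mm out from the face. z out of the face, x along the grip bar to the white pointer. Bar 64 mm long, 16 thick, standing 12 to 52 mm out; round skirt below it, radius 36. Needs about 0.06 Nm, stays where left. Starts 1.8 to 4.2 rad from zero; zero is reached only anticlockwise seen from the front (positive about z).
- red_pointer (a point): tip of the white pointer arm on the red knob: 54 mm from the axis, 9 mm out from the face. The arm is 7 mm wide and 5 to 13 mm out.
- red_zero (a point): where the pointer's tip lies when its arm rests against the zero stop: 54 mm from the axis, 9 mm out, over the yellow mark on the silver ring. Set anew each time, within 0.45 rad of 7 o'clock.
- red_stop: silver stop ring, radius 64 mm, on the knob's axis (origin on the face, x to the zero mark, z out). Its yellow stop pin (8 mm thick, 14 tall) is 45 mm from the axis just anticlockwise of the mark. Only friction holds the ring: over about 1.2 Nm it slips. Meeting the stop lifts the moment from under 0.15 Nm; 0.3 to 0.7 Nm is a firm stop. A 25 N grip carries 1 Nm: near the stop, take small steps.
- red_paddle (a joint): red clutch paddle on the lower face, 108 mm down the slope from the knob's axis; pivot along the slope, 6 mm out from the face. 0: leaning 26 deg left (face +y, orange dot, out of gear); 0.9 rad: 26 deg right (-y, green dot, in gear), against its end. About 0.05 Nm, stays where left. Starts at 0 to 0.15.
- red_paddle_tip (a point): middle of the top edge of the red paddle, 46 mm from its pivot. Paddle 32 mm wide along the slope, 8 mm thick, flat sides to left and right. x up the slope; y, z turn with the paddle.
- blue_counter: blue counter: same shape and size as the red one, with blue knob and blue paddle; leave alone. The two counters change places.
- blue_pointer (a point): tip of the white pointer arm of the blue knob, as on the red one.
- blue_paddle_tip (a point): middle of the top edge of the blue paddle, as on the red one.
- dop0: loose bystander: dop stand, black foot 72 mm across with an upright metal rod, 155 mm tall; origin under its foot.
- dop1: loose bystander: dop stand like dop0.
- dop2: loose bystander: dop stand like dop0.
- lap: loose bystander: dark steel polishing lap lying flat, 170 mm across, 20 mm high; origin under its centre.
- jar: loose bystander: white closed jar, 52 mm across, 62 mm tall; origin under its centre.
- bowl: loose bystander: clear bowl 120 mm across, 45 mm tall; origin under its centre.
- tray: loose bystander: white tray 90 x 120 mm, 22 mm high; origin under its centre.

How it is judged (in metres and radians):
On the way, in this order (a step that is already met when the one before it is completed fails the run):
1. the red pointer rests against its zero stop (within 3 mm), while the red paddle is still on the orange side (distance between red_pointer and red_zero below 0.003 m and value of joint red_paddle below 0.45 rad), for 0.3 s.
2. the red paddle is flipped fully over to the green side (value of joint red_paddle above 0.8 rad), for 0.2 s.
At the end, for the whole second after the job is handed in: The red pointer's tip is within 3 mm of the zero point at the stop, the stop ring has shifted less than 4 mm at that point, and the red paddle is over on the green side (at least 0.8 of its 0.9 rad) (distance between red_pointer and red_zero below 0.003 m and value of joint red_paddle above 0.8 rad and distance of red_zero from where it was at the start of the episode below 0.004 m); the robot touches nothing.
It fails at once if the red stop ring is forced round by more than 4 mm (distance of red_zero from where it was at the start of the episode above 0.004 m).
It fails at once if the red paddle is flipped before the pointer is at zero (value of joint red_paddle above 0.45 rad and distance between red_pointer and red_zero above 0.006 m).
It fails at once if the blue knob or the blue paddle is moved by more than 6 mm (distance of any of blue_pointer, blue_paddle_tip from where it was at the start of the episode above 0.006 m).
It fails at once if a bystander is pushed more than 20 mm from its place (distance of any of dop0, dop1, dop2, lap, jar, bowl, tray from where it was at the start of the episode above 0.02 m).
It also fails if it takes over 64 s, if anything falls off the work surface, if the arm or the gripper's body presses on something with over 40 N, if the wrist force passes 120 N, or if a joint passes its speed limit or range.

ROBOT

A 6-joint arm with a two-finger parallel gripper is mounted at the origin on the work surface. World frame = base frame: x ahead of the robot, y to its left, z up, the work surface at z = 0. Lengths are in m, angles in degrees, forces in N, time in s.
With the tool pointing down it reaches from about 0.3 to 0.75 m from the base axis. Payload 8.5 kg.
Tool frame: the origin (TCP) lies midway between the tips of the shut fingers; the grasp point (between the pads) lies 19 mm behind it (env.grasp_offset is the distance from the TCP to the grasp point, in m); z points along the fingers, y is the line along which they close (so a half turn about z gives the same grasp; the last joint's range is limited). The gripper opens to 85 mm and grips with 20 to 120 N. Pads are 22 mm wide; open, the fingers measure 114 mm over their backs; the gripper's body (76 mm by 85 mm) begins 54 mm behind the grasp point. The pads swing forward as they close: fully open they stand 13 mm farther back than shut.
Start: joints at [61.69, 21.807, 74.336, -0, 83.858, -12.336], TCP at [0.151, 0.529, 0.231] pointing down, gripper open.
Joint ranges: [-178.18, 178.18], [-50.72, 133.34], [12.68, 142.11], [-81.47, 261.47], [9.98, 163.14], [-165.26, 165.26]. Speed limits (degrees/s): [136.94, 136.94, 180, 180, 180, 180].

INTERFACE

Orientations are given as a 3x3 rotation matrix whose columns are the frame's x, y, z axes.
In Python, from rig import env gives the robot as it stands.
- The arm moves only by the tool servo_tool, never from a script. Its argument "deltas" is text: rows parted by semicolons, each of 7 numbers parted by spaces: the opening, from 0 (shut) to 1 (fully open), then the shift along the tool's x, y, z in mm, then the turn, a rotation vector about the tool's x, y, z in rad. A call has 1 to 8 rows; each row shifts and turns the commanded pose from where the row before left it, along the tool's axes as they then stand; what a row does not reach is not made up. A row lasts 1/12 s, in which the tool goes at most 41.7 mm and 7.16 degrees, less where a joint would pass 70% of its speed; a pose out of reach is approached as far as the arm can. A call is refused whole if a number of a shift passes 41.7 or a number of a turn 0.125, either way. A call with a gripper value outside its range is refused whole. The fingers move at their own pace and stop on an object; "newtons" is the grip in N (left out, the last holds). Time passes only in rows, so rows that do not move let the fingers close. It gives the time, the measured TCP pose, the force, the opening and the grip force at its end, in the units of the state.
- env.observe(): the state, without advancing time (a new reading comes with each control period).
- env.get_image(name): name is "scene" or "top"; returns a dict with "img" (384x512x3 uint8, red, green, blue), "depth" (384x512 float32, m along the optical axis (not along the pixel's ray), 0 where there is no reading), "camera_matrix" (3x3 intrinsics, pixels), "world_to_cam" (4x4, takes a point from world to camera coordinates). Camera axes: x right, y down, z forward; pixel columns grow to the right and rows downward; lengths in m; the calibration is good to about 2 mm. A picture is of the moment at which its call begins.
- env.close_job(): hands the job in; it is judged then, once.
Trained networks look in a picture, given as the dict that the camera call returned (one of the last four; its "shot" number tells which), for a name from the list of things; names that differ only in an ending like _2 or _b are one class to them, and where a whole thing is asked for, a point or a joint stands for the part that bears it (a point fixed in the world has none). Each returns a list of dicts, best first, with "conf" (0 to 1); they miss things now and then, are a little off and sometimes report something else, mostly with a low value. They report only what shows in the picture. A call takes as long as a camera call.
- env.spot_in(name, picture): "bbox" ([centre column, centre row, width, height] in pixels, round what is visible of it).
- env.spot_point(name, picture): "uv" ([column, row] in pixels: a listed point, or the origin of a listed thing).
The state is a dict: "time_s": time; "q": joint angles; "qvel": joint speeds; "joint_efforts": joint torques, N m; "position": TCP position; "tool_rot": TCP orientation; "ft_force": force on the tool from outside, world axes, zero at the start; "wrist_torque": the same for the moment, N m; "grip_width": finger opening in m; "gripper_force": force on a finger pad.
Only numpy, scipy, OpenCV 4.12 (cv2) and the standard library are available. Lean on these libraries where they do the work, as an engineer would, in place of code of your own. Each camera call takes 0.05 s, during which the arm holds its last target. There are 200 camera calls.

## Working session

There is one attempt and no reset: what is moved stays moved. The work goes in short steps, Python scripts to look and compute and a tool call to move; the robot and the scene stay as the last step left them, time stands still between calls to the robot, and variables do not carry over. Pictures are saved under pics/ and viewed, at most 13 in all, crops included, and the job is handed in when it is done.

Besides the shell and the picture viewer there is one more tool, called after "Call:" by a JSON object that holds its "name" and its "arguments". servo_tool: Moves the arm, as the interface text tells. Its arguments: {"type":"object","properties":{"deltas":{"type":"string"},"newtons":{"type":"number"}},"required":["deltas"]}

```bash
ls; mkdir -p pics
cat > h.py <<'E'
from rig import env
import numpy as np, cv2
def ray(p,uv):
    K=p["camera_matrix"];T=p["world_to_cam"];R=T[:3,:3];c=-R.T@T[:3,3]
    d=R.T@np.linalg.inv(K)@np.array([uv[0],uv[1],1.]);return c,d
def at(p,uv,r=0):
    u,v=[int(round(x)) for x in uv];w=p["depth"][max(v-r,0):v+r+1,max(u-r,0):u+r+1];z=np.median(w[w>0])
    c,d=ray(p,uv);return c+d*z
def proj(p,X):
    x=p["world_to_cam"]@np.append(X,1);x=p["camera_matrix"]@x[:3];return x[:2]/x[2]
E
python3 - <<'E'
from h import *
ims=[]
for n in("scene","top"):
    p=env.get_image(n);ims.append(p["img"])
    print(n,"cam",ray(p,(256,192))[0].round(3))
    for t in "red_counter red_face red_grip red_pointer red_zero red_stop red_paddle_tip blue_counter blue_pointer dop0 lap jar bowl tray".split():
        for r in env.spot_point(t,p)[:3 if t=="dop0" else 1]:
            print(t,np.round(r["uv"],1),round(r["conf"],2),at(p,r["uv"],1).round(3))
    cv2.imwrite(f"pics/{n}0.png",cv2.resize(p["img"][:,:,::-1],(800,600)))
print(env.observe())
E
```

```text
pics
scene cam [1.481 0.444 0.966]
red_counter [202.9 190.2] 0.79 [ 0.595 -0.198  0.093]
red_face [201.2 175.7] 0.91 [ 0.559 -0.226  0.125]
red_grip [202.6 163.9] 0.63 [ 0.521 -0.243  0.148]
red_pointer [192.9 171.4] 0.62 [ 0.543 -0.274  0.117]
red_zero [215.6 175.3] 0.57 [ 0.439 -0.243  0.041]
red_stop [201.3 177.6] 0.41 [ 0.58  -0.211  0.135]
red_paddle_tip [198.9 175.2] 0.69 [ 0.561 -0.235  0.125]
blue_counter [314.8 242.5] 0.56 [0.675 0.255 0.117]
blue_pointer [301.5 214.8] 0.87 [0.453 0.136 0.   ]
dop0 [188.8 245.3] 0.89 [ 0.788 -0.135  0.019]
dop0 [269.6 275.2] 0.65 [0.779 0.157 0.021]
dop0 [236.1 243.5] 0.6 [0.709 0.    0.019]
lap [183.3 156.2] 0.62 [ 0.361 -0.456  0.019]
jar [267.9 207.7] 0.65 [0.48  0.01  0.004]
bowl [394.8 249.4] 0.67 [0.471 0.482 0.003]
tray [358.6 206.7] 0.95 [0.311 0.315 0.003]
top cam [ 0.351 -0.017  1.922]
red_counter [311.9 195.4] 0.93 [ 0.51  -0.227  0.104]
red_face [314.7 191. ] 0.56 [ 0.526 -0.236  0.119]
red_grip [319.4 197.3] 0.54 [ 0.501 -0.25   0.143]
red_pointer [318.2 171.9] 0.61 [ 0.595 -0.245  0.138]
red_zero [305.1 199.6] 0.96 [ 0.495 -0.2
[... 588 characters left out ...]
8581069e+01, -1.23350076e+01]), 'qvel': array([ 0.09040304, -0.0303922 , -0.10602768, -0.01790954, -0.14717087,
        0.01025934]), 'joint_efforts': array([ 5.07334171e-04, -4.48324943e+01, -2.31467038e+01, -1.60053996e-04,
        5.65388455e-04, -1.79595150e-05]), 'position': array([0.15135688, 0.52874087, 0.23133331]), 'tool_rot': array([[-9.61374282e-01,  2.75244418e-01, -2.95294239e-05],
       [ 2.75244417e-01,  9.61374282e-01,  2.65834259e-05],
       [ 3.57057683e-05,  1.74288129e-05, -9.99999999e-01]]), 'ft_force': array([-0.38500723, -0.30060547, -0.43706932]), 'wrist_torque': array([-0.02778656, -0.03069125, -0.01258248]), 'gripper_force': 0.0, 'grip_width': 0.08548533067622764}
```

Run:
```python
from h import *
p=env.get_image("top");a=cv2.resize(p["img"][145:245,265:365,::-1],(600,600),interpolation=cv2.INTER_CUBIC);cv2.imwrite("pics/topc.png",a)
p=env.get_image("scene");a=cv2.resize(p["img"][110:240,140:270,::-1],(600,600),interpolation=cv2.INTER_CUBIC);cv2.imwrite("pics/scc.png",a)
```

```text
(no output)
```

View pics/top0.png

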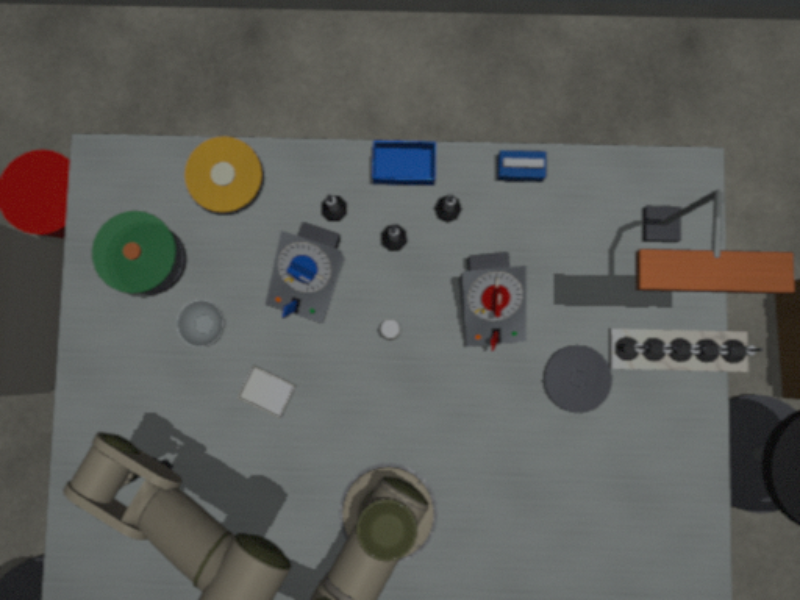

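View pics/topc.png

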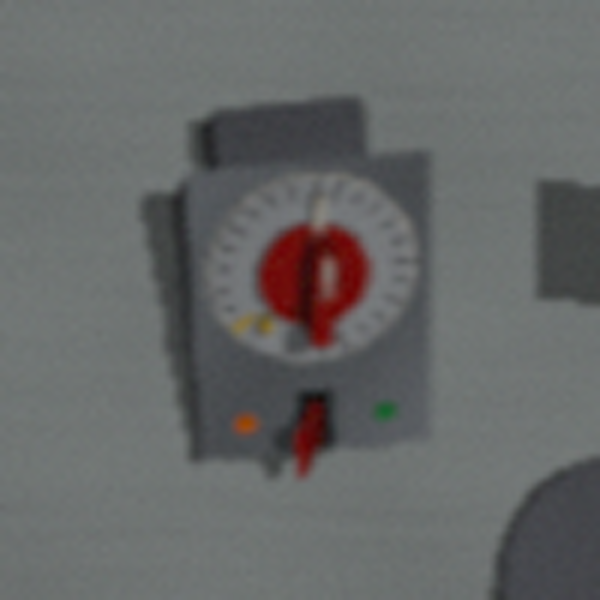

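View pics/scc.png

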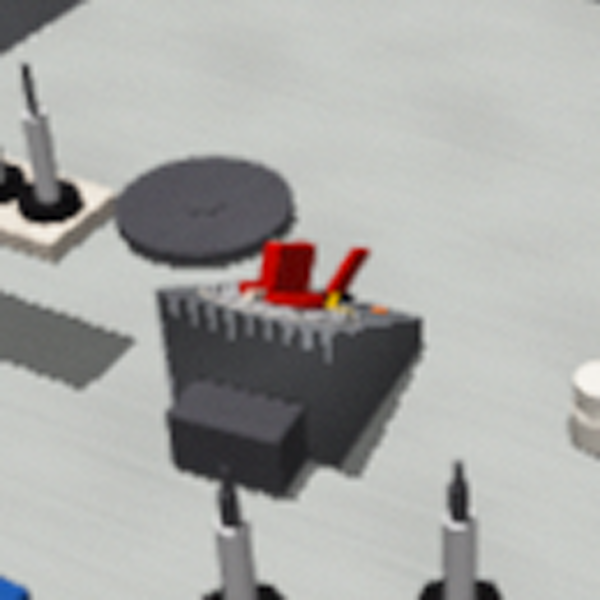

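Top crop: the red pointer is at about 12 o'clock (crop 318,210), and the yellow mark and pin are near 8 o'clock (243,325 and 265,325). The paddle leans left towards orange. Next I'll fit the counter's pose.

```bash
cat >> h.py <<'E'
from scipy.spatial.transform import Rotation as Ro
A=np.radians(32)
RF=np.array([[np.cos(A),0,-np.sin(A)],[0,1,0],[np.sin(A),0,np.cos(A)]])
FO=np.array([.025,0,.101])
def world(s,X): # counter -> world
    return Ro.from_euler('z',s[2]).apply(X)+[s[0],s[1],0]
def face(s,X): return world(s,np.asarray(X)@RF.T+FO)
E
python3 - <<'E'
from h import *
from scipy.optimize import least_squares
t=env.get_image("top");s=env.get_image("scene")
C={'bl':(.088,.075,.14),'br':(.088,-.075,.14),'fr':(-.088,-.075,.03),'fl':(-.088,.075,.03)}
obs=[(t,C['bl'],(265+190/6,145+170/6)),(t,C['br'],(265+432/6,145+152/6)),(t,C['fr'],(265+430/6,145+435/6)),(t,C['fl'],(265+197/6,145+460/6)),
(s,C['br'],(140+157/4.615,110+290/4.615)),(s,C['fl'],(140+422/4.615,110+318/4.615))]
f=lambda x:np.concatenate([proj(p,world(x,np.array(c)))-u for p,c,u in obs])
r=least_squares(f,[.5,-.22,0],loss='soft_l1')
print(r.x,np.degrees(r.x[2]),f(r.x).reshape(-1,2).round(1))
# depth fit of face plane: points in top view inside ring/face region
x=r.x
vv,uu=np.mgrid[150:225,290:345];z=t["depth"][vv,uu].ravel()
c,d0=ray(t,(0,0));P=np.array([ray(t,(u,v))[1] for u,v in zip(uu.ravel(),vv.ravel())])*z[:,None]+c
L=Ro.from_euler('z',-x[2]).apply(P-[x[0],x[1],0]);F=(L-FO)@RF
m=(abs(F[:,2])<.012)&(abs(F[:,1])<.07)&(F[:,0]>-.12)&(F[:,0]<.065)&(np.hypot(F[:,0],F[:,1])>.045)
G=np.c_[F[m,:2],np.ones(m.sum())];k=np.linalg.lstsq(G,F[m,2],rcond=None)[0];print("plane",k,m.sum())
# rectified face image
W=600;gx=np.linspace(.08,-.14,W);gy=np.linspace(.09,-.09,int(W*.18/.22))
X,Y=np.meshgrid(gx,gy,indexing='ij')
pts=face(x,np.c_[X.ravel(),Y.ravel(),np.full(X.size,.006)])
h=np.c_[pts,np.ones(len(pts))]@t["world_to_cam"].T[:,:3]@t["camera_matrix"].T
m=(h[:,:2]/h[:,2:]).astype(np.float32).reshape(*X.shape,2)
im=cv2.remap(t["img"],m[...,0],m[...,1],cv2.INTER_CUBIC)
for rr in(.054,.064):
  cv2.circle(im,(int(.09/.18*491),int(.08/.22*600)),int(rr/.22*600),(0,255,255),1)
cv2.imwrite("pics/rect.png",im[:,:,::-1])
for n,o in(("red_pointer",.009),("red_zero",.009),("red_stop",0),("red_grip",.038),("red_face",0)):
  for q in env.spot_point(n,t)[:1]:
    c,d=ray(t,q["uv"]);nrm=Ro.from_euler('z',x[2]).apply(RF[:,2]);p0=face(x,[0,0,o])
    w=c+d*((p0-c)@nrm)/(d@nrm);fl=(Ro.from_euler('z',-x[2]).apply(w-[x[0],x[1],0])-FO)@RF
    print(n,q["conf"],fl.round(4),np.degrees(np.arctan2(fl[1],fl[0])))
E
```

```text
[ 0.50930726 -0.24849345  0.11036324] 6.323348149308688 [[-0.3 -0.2]
 [-0.4 -0.6]
 [-0.2  0.7]
 [ 0.4 -0.2]
 [-0.6 -0.7]
 [ 0.3 -0.5]]
plane [0.00601405 0.00438591 0.0012636 ] 1153
red_pointer 0.56 [ 0.0774 -0.0075  0.009 ] -5.523486574551299
red_zero 0.97 [-0.0377  0.0471  0.009 ] 128.70528366766126
red_stop 0.85 [-0.0079  0.001  -0.    ] 173.00297289899663
red_grip 0.85 [-0.019 -0.004  0.038] -168.10424135647818
red_face 0.88 [-0.0024  0.0013 -0.    ] 151.93163843661122
```

View pics/rect.png

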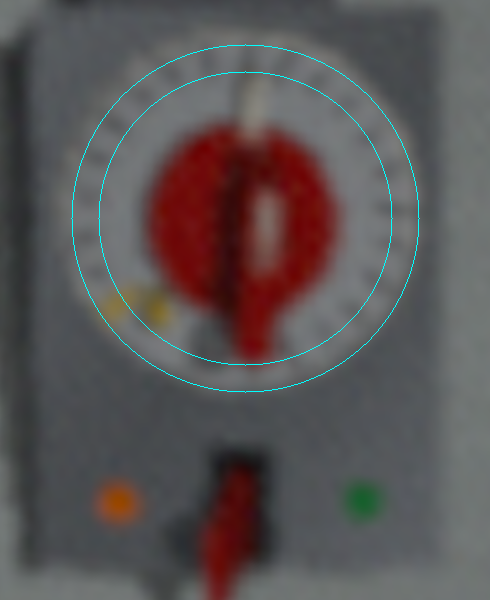

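The rectified view shows the pointer at about -5° and the zero mark at about 127°. The ring centre sits about 1.5 mm to the left of my fit. Next I'll plan the approach.

```bash
cat >> h.py <<'E'
S=np.array([.5093,-.2485,.1104]);S=np.append(world(S,np.array([0,.0015,0]))[:2],S[2])
def pose(ang,out,fx=0,fy=0):
    a=np.radians(ang);B=Ro.from_euler('z',S[2]).as_matrix()@RF
    x=np.array([np.cos(a),np.sin(a),0]);z=np.array([0,0,-1.]);R=B@np.c_[x,np.cross(z,x),z]
    return face(S,[fx,fy,out]),R
def cur():
    o=env.observe();return np.array(o["position"]),np.array(o["tool_rot"])
def plan(P0,R0,P1,R1,n,op=1):
    rv=Ro.from_matrix(R0.T@R1).as_rotvec();P,R=P0.copy(),R0.copy();rows=[]
    for i in range(n):
        d=P0+(P1-P0)*(i+1)/n-P; t=Ro.from_matrix(R.T@R0@Ro.from_rotvec(rv*(i+1)/n).as_matrix()).as_rotvec()
        a=np.round(R.T@d*1000,1);t=np.round(t,3);rows.append((a,t));P=P+R@(a/1000);R=R@Ro.from_rotvec(t).as_matrix()
    for k in range(0,n,8): print("; ".join(f"{op} "+" ".join(f"{v:g}" for v in [*a,*t]) for a,t in rows[k:k+8]))
    return P,R
E
python3 - <<'E'
from h import *
P0,R0=cur();P1,R1=pose(-5,.10);print(P1,R1)
th=np.arctan2(R1[1,0],R1[0,0]);x=np.array([np.cos(th),np.sin(th),0]);z=np.array([0,0,-1.])
Pm=P1+[-.03,0,.07]
print(Pm);P,R=plan(P0,R0,Pm,np.c_[x,np.cross(z,x),z],24);print();P,R=plan(P,R,P1,R1,8)
E
```

```text
[ 0.48131322 -0.25009317  0.18580481] [[ 0.8492803   0.03629433  0.52669317]
 [ 0.00645375 -0.99827332  0.05838432]
 [ 0.52790276 -0.04618551 -0.8480481 ]]
[ 0.45131322 -0.25009317  0.25580481]
1 -20.9 -27.8 -1 0 -0 0.119; 1 -24.1 -25 -1 0 -0 0.119; 1 -26.9 -22.1 -1.1 0 -0 0.119; 1 -29.4 -18.7 -1 0 -0 0.119; 1 -31.3 -15 -1 0 -0 0.119; 1 -32.9 -11.3 -1 0 -0 0.119; 1 -34 -7.2 -1 0 -0 0.119; 1 -34.6 -3.2 -1.1 0 -0 0.119
1 -34.8 1 -1 0 -0 0.119; 1 -34.4 5 -1 0 -0 0.119; 1 -33.6 9.2 -1 0 -0 0.119; 1 -32.2 13 -1 0 -0 0.119; 1 -30.5 16.8 -1.1 0 -0 0.119; 1 -28.2 20.3 -1 0 -0 0.119; 1 -25.7 23.5 -1 -0 -0 0.119; 1 -22.6 26.3 -1 -0 -0 0.118
1 -19.4 28.9 -1 -0 -0 0.119; 1 -15.9 30.9 -1.1 -0 -0 0.119; 1 -12.1 32.7 -1 -0 -0 0.119; 1 -8.1 33.8 -1 -0 -0 0.119; 1 -4 34.5 -1 -0 -0 0.119; 1 0.1 34.8 -1 -0 -0 0.119; 1 4.2 34.5 -1.1 -0 -0 0.119; 1 8.3 33.8 -1 -0 -0 0.119

1 3.8 0 8.8 0.007 0.069 -0.002; 1 3.1 0.1 8.9 0.006 0.07 -0.002; 1 2.5 0.2 9.2 0.007 0.069 -0.002; 1 1.9 0.2 9.4 0.006 0.07 -0.001; 1 1.2 0.3 9.4 0.007 0.069 -0.002; 1 0.5 0.3 9.5 0.007 0.07 -0.002; 1 -0.1 0.4 9.5 0.006 0.069 -0.002; 1 -0.8 0.5 9.5 0.007 0.07 -0.002
```

Call:
{"name": "servo_tool", "arguments": {"deltas": "1 -20.9 -27.8 -1 0 0 0.119; 1 -24.1 -25 -1 0 0 0.119; 1 -26.9 -22.1 -1 0 0 0.119; 1 -29.4 -18.7 -1 0 0 0.119; 1 -31.3 -15 -1 0 0 0.119; 1 -32.9 -11.3 -1 0 0 0.119; 1 -34 -7.2 -1 0 0 0.119; 1 -34.6 -3.2 -1 0 0 0.119"}}

```text
time_s: 2.62
position: [0.2514, 0.2677, 0.2395]
tool_rot: [[-0.328, 0.945, 0.001], [0.945, 0.328, 0.0], [0.0, 0.001, -1.0]]
ft_force: [0.7, 0.5, 0.5]
grip_width: 0.0854
gripper_force: 0.0
```

Call:
{"name": "servo_tool", "arguments": {"deltas": "1 -34.8 1 -1 0 0 0.119; 1 -34.4 5 -1 0 0 0.119; 1 -33.6 9.2 -1 0 0 0.119; 1 -32.2 13 -1 0 0 0.119; 1 -30.5 16.8 -1 0 0 0.119; 1 -28.2 20.3 -1 0 0 0.119; 1 -25.7 23.5 -1 0 0 0.119; 1 -22.6 26.3 -1 0 0 0.119"}}

```text
time_s: 3.28
position: [0.3515, 0.0077, 0.2476]
tool_rot: [[0.58, 0.815, 0.001], [0.815, -0.58, -0.0], [0.0, 0.001, -1.0]]
ft_force: [0.7, 0.1, 0.4]
grip_width: 0.0851
gripper_force: 0.0
```

Call:
{"name": "servo_tool", "arguments": {"deltas": "1 -19.4 28.9 -1 0 0 0.119; 1 -15.9 30.9 -1 0 0 0.119; 1 -12.1 32.7 -1 0 0 0.119; 1 -8.1 33.8 -1 0 0 0.119; 1 -4 34.5 -1 0 0 0.119; 1 0.1 34.8 -1 0 0 0.119; 1 4.2 34.5 -1 0 0 0.119; 1 8.3 33.8 -1 0 0 0.119"}}

```text
time_s: 3.95
position: [0.4513, -0.252, 0.2554]
tool_rot: [[1.0, 0.001, 0.0], [0.001, -1.0, -0.0], [0.0, 0.0, -1.0]]
ft_force: [-0.1, 0.1, 0.2]
grip_width: 0.0852
gripper_force: 0.0
```

Run:
```python
from h import *
o=env.observe();print(o["time_s"],o["q"].round(1));P0,R0=cur();print(P0,R0.round(3));P1,R1=pose(-5,.10);plan(P0,R0,P1,R1,8)
```

```text
3.95 [-42.3  17.5  76.9   0.   85.6  47.7]
[ 0.45131749 -0.25202413  0.25535679] [[ 1.     0.001  0.   ]
 [ 0.001 -1.    -0.   ]
 [ 0.     0.    -1.   ]]
1 3.7 -0.2 8.7 0.007 0.069 -0.003; 1 3.2 -0.2 8.9 0.007 0.07 -0.003; 1 2.5 -0.1 9.2 0.007 0.069 -0.002; 1 1.9 -0 9.2 0.006 0.07 -0.003; 1 1.2 0 9.4 0.007 0.069 -0.003; 1 0.6 0.1 9.5 0.007 0.07 -0.003; 1 -0.1 0.2 9.5 0.007 0.069 -0.002; 1 -0.8 0.2 9.4 0.007 0.07 -0.003
```

Call:
{"name": "servo_tool", "arguments": {"deltas": "1 3.7 -0.2 8.7 0.007 0.07 -0.003; 1 3.2 -0.2 8.9 0.007 0.07 -0.003; 1 2.5 -0.1 9.2 0.007 0.07 -0.002; 1 1.9 0 9.2 0.006 0.07 -0.003; 1 1.2 0 9.4 0.007 0.07 -0.003; 1 0.6 0.1 9.5 0.007 0.07 -0.003; 1 -0.1 0.2 9.5 0.007 0.068 -0.002; 1 -0.8 0.2 9.4 0.007 0.068 -0.003"}}

```text
time_s: 4.62
position: [0.4812, -0.2484, 0.1859]
tool_rot: [[0.847, 0.042, 0.529], [0.012, -0.998, 0.06], [0.531, -0.045, -0.846]]
ft_force: [1.0, 0.5, -0.2]
grip_width: 0.0855
gripper_force: 0.0
```

Run:
```python
from h import *
o=env.observe();print(o["time_s"],o["q"].round(1),o["ft_force"],o["wrist_torque"]);P0,R0=cur();P1,R1=pose(-5,.022);plan(P0,R0,P1,R1,8)
p=env.get_image("scene");a=cv2.resize(p["img"][90:220,140:270,::-1],(600,600),interpolation=cv2.INTER_CUBIC);cv2.imwrite("pics/s1.png",a)
```

```text
4.6167 [-53.1  15.7  99.7  35.3  52.7  16.3] [ 1.03009824  0.52825045 -0.16530861] [-0.05592187  0.23204175 -0.0071429 ]
1 -0 0.2 9.8 -0 -0 0.001; 1 -0 0.3 9.7 -0 -0.001 0; 1 -0.1 0.2 9.8 -0.001 -0 0.001; 1 0 0.2 9.7 0 -0.001 0.001; 1 0 0.3 9.8 -0 -0 0; 1 0 0.2 9.7 -0 -0 0.001; 1 0 0.2 9.8 -0.001 -0.001 0.001; 1 0 0.2 9.7 0 -0 0
```

View pics/s1.png

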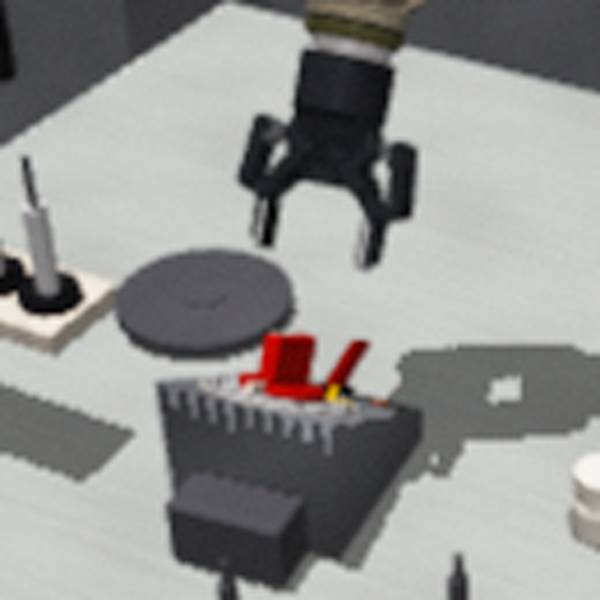

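The gripper (fingers at crop 265,240 and 367,262) is above and lined up with the red bar at (290,365), and nothing is in the way. Next I go in and grip lightly.

Call:
{"name": "servo_tool", "arguments": {"deltas": "1 0 0.2 9.8 0 0 0.001; 1 0 0.3 9.7 0 -0.001 0; 1 0 0.2 9.8 -0.001 0 0.001; 1 0 0.2 9.7 0 -0.001 0.001; 1 0 0.3 9.8 0 0 0; 1 0 0.2 9.7 0 0 0.001; 1 0 0.2 9.8 -0.001 -0.001 0.001; 1 0 0.2 9.7 0 0 0"}}

```text
time_s: 5.33
position: [0.5228, -0.245, 0.1186]
tool_rot: [[0.851, 0.038, 0.524], [0.007, -0.998, 0.06], [0.525, -0.047, -0.85]]
ft_force: [0.8, 0.3, 0.8]
grip_width: 0.0851
gripper_force: 0.0
```

Call:
{"name": "servo_tool", "arguments": {"deltas": "0 0 0 0 0 0 0; 0 0 0 0 0 0 0; 0 0 0 0 0 0 0; 0 0 0 0 0 0 0; 0 0 0 0 0 0 0; 0 0 0 0 0 0 0; 0 0 0 0 0 0 0; 0 0 0 0 0 0 0", "newtons": 25}}

```text
time_s: 6.0
position: [0.5221, -0.2483, 0.1203]
tool_rot: [[0.85, 0.034, 0.525], [0.007, -0.999, 0.053], [0.526, -0.041, -0.849]]
ft_force: [-5.0, -12.3, -0.7]
grip_width: 0.0154
gripper_force: 31.8
```

```bash
cat >> h.py <<'E'
def st():
    o=env.observe();B=Ro.from_euler('z',S[2]).as_matrix()@RF;P,R=cur()
    X=B.T@R[:,0];F=RF.T@(Ro.from_euler('z',-S[2]).apply(P-[S[0],S[1],0])-FO)
    print(o["time_s"],"face pos mm",(F*1e3).round(1),"ang",np.degrees(np.arctan2(X[1],X[0])).round(2),"F tool",(R.T@o["ft_force"]).round(1),"M tool",(R.T@o["wrist_torque"]).round(3),"grip",round(o["grip_width"],4),o["gripper_force"],o["q"].round(1))
E
python3 -c "
from h import *
st()"
```

```text
6.0 face pos mm [-0.2 -2.7 22.8] ang -4.96 F tool [-4.7 12.1 -2.7] M tool [-1.591 -0.988 -0.06 ] grip 0.0154 31.77622675895691 [-48.7  24.1  99.9  38.9  43.1  14.1]
```

Call:
{"name": "servo_tool", "arguments": {"deltas": "0 0 1.5 0 0 0 0; 0 0 1.5 0 0 0 0; 0 0 0 0 0 0 0; 0 0 0 0 0 0 0"}}

```text
time_s: 6.33
position: [0.5221, -0.2485, 0.1202]
tool_rot: [[0.85, 0.037, 0.525], [0.007, -0.998, 0.059], [0.526, -0.046, -0.849]]
ft_force: [-5.6, -0.7, 5.0]
grip_width: 0.0153
gripper_force: 32.5
```

```bash
python3 -c "
from h import *
st()"
```

```text
6.3333 face pos mm [-0.2 -2.9 22.8] ang -4.97 F tool [-2.1  0.2 -7.2] M tool [ 0.241 -0.406  0.033] grip 0.0153 32.54723310470581 [-48.8  24.2  99.8  39.   43.6  14. ]
```

Call:
{"name": "servo_tool", "arguments": {"deltas": "0 0 0 0 0 0 -0.05; 0 0 0 0 0 0 -0.1; 0 0 0 0 0 0 -0.1; 0 0 0 0 0 0 -0.1; 0 0 0 0 0 0 -0.1; 0 0 0 0 0 0 -0.05; 0 0 0 0 0 0 0"}}

```text
time_s: 6.92
position: [0.5223, -0.2495, 0.1203]
tool_rot: [[0.728, 0.441, 0.525], [0.488, -0.871, 0.057], [0.483, 0.215, -0.849]]
ft_force: [-3.6, -4.7, 3.2]
grip_width: 0.0153
gripper_force: 32.2
```

```bash
python3 -c "
from h import *
st()"
```

```text
6.9167 face pos mm [-0.1 -3.9 22.8] ang 23.86 F tool [-3.4  3.1 -4.9] M tool [-0.128 -0.69  -0.042] grip 0.0153 32.2197550535202 [-48.8  24.2  99.7  38.9  43.5 -14.8]
```

Call:
{"name": "servo_tool", "arguments": {"deltas": "0 -0.5 0.5 0 0 0 -0.05; 0 0 0 0 0 0 -0.1; 0 0 0 0 0 0 -0.1; 0 0 0 0 0 0 -0.1; 0 0 0 0 0 0 -0.1; 0 0 0 0 0 0 -0.1; 0 0 0 0 0 0 -0.05; 0 0 0 0 0 0 0"}}

```text
time_s: 7.58
position: [0.523, -0.2504, 0.1206]
tool_rot: [[0.351, 0.774, 0.527], [0.894, -0.444, 0.056], [0.277, 0.451, -0.848]]
ft_force: [3.2, -4.8, 3.5]
grip_width: 0.0155
gripper_force: 31.7
```

```bash
python3 -c "
from h import *
st()"
```

```text
7.5833 face pos mm [ 0.6 -4.9 22.8] ang 58.22 F tool [-2.2  6.2 -1.6] M tool [-0.505 -0.35  -0.041] grip 0.0155 31.73641473054886 [-48.9  24.2  99.6  39.   43.5 -49.3]
```

Call:
{"name": "servo_tool", "arguments": {"deltas": "0 0 1.5 0 0 0 -0.05; 0 0 0 0 0 0 -0.1; 0 0 0 0 0 0 -0.1; 0 0 0 0 0 0 -0.1; 0 0 0 0 0 0 -0.1; 0 0 0 0 0 0 -0.1; 0 0 0 0 0 0 -0.05; 0 0 0 0 0 0 0"}}

```text
time_s: 8.25
position: [0.5241, -0.2507, 0.1213]
tool_rot: [[-0.146, 0.838, 0.527], [0.989, 0.137, 0.057], [-0.025, 0.529, -0.848]]
ft_force: [2.0, -3.8, 4.9]
grip_width: 0.0154
gripper_force: 32.0
```

Run:
```python
from h import *
st()
t=env.get_image("top");a=cv2.resize(t["img"][145:245,265:365,::-1],(600,600),interpolation=cv2.INTER_CUBIC);cv2.imwrite("pics/t2.png",a)
```

```text
8.25 face pos mm [ 1.8 -5.3 22.8] ang 92.51 F tool [-4.1  3.7 -3.3] M tool [-0.529 -0.559 -0.068] grip 0.0154 32.014470398426056 [-48.8  24.2  99.4  38.9  43.7 -83.3]
```

View pics/t2.png

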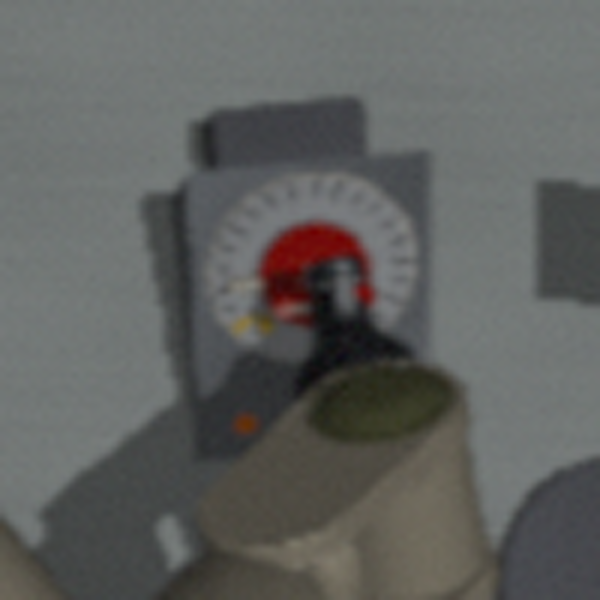

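Pointer at (245,283), about 30° short of the mark at (240,325). I'll drop the grip to 20 N, go most of the way, then take small steps.

Call:
{"name": "servo_tool", "arguments": {"deltas": "0 -1 0.8 0 0 0 -0.04; 0 0 0 0 0 0 -0.06; 0 0 0 0 0 0 -0.06; 0 0 0 0 0 0 -0.06; 0 0 0 0 0 0 -0.06; 0 0 0 0 0 0 -0.04; 0 0 0 0 0 0 0", "newtons": 20}}

```text
time_s: 8.88
position: [0.5247, -0.2506, 0.1216]
tool_rot: [[-0.402, 0.749, 0.526], [0.896, 0.44, 0.059], [-0.187, 0.495, -0.848]]
ft_force: [1.6, 0.1, 8.1]
grip_width: 0.0157
gripper_force: 32.4
```

```bash
python3 -c "
from h import *
st()"
```

```text
8.8833 face pos mm [ 2.5 -5.3 22.8] ang 110.77 F tool [-2.   5.3 -6. ] M tool [-0.52  -0.139 -0.102] grip 0.0157 32.404940128326416 [ -48.8   24.3   99.2   38.8   43.9 -101.4]
```

Call:
{"name": "servo_tool", "arguments": {"deltas": "0 0 0 0 0 0 -0.02; 0 0 0 0 0 0 -0.02; 0 0 0 0 0 0 0"}}

```text
time_s: 9.13
position: [0.5247, -0.2506, 0.1217]
tool_rot: [[-0.431, 0.733, 0.526], [0.878, 0.474, 0.059], [-0.206, 0.487, -0.848]]
ft_force: [1.3, 0.7, 7.6]
grip_width: 0.0157
gripper_force: 32.4
```

```bash
python3 -c "
from h import *
st()"
```

```text
9.1333 face pos mm [ 2.5 -5.3 22.8] ang 113.0 F tool [-1.5  5.  -5.7] M tool [-0.714 -0.15  -0.102] grip 0.0157 32.375769317150116 [ -48.8   24.3   99.2   38.8   43.9 -103.6]
```

Call:
{"name": "servo_tool", "arguments": {"deltas": "0 0 1.2 0 0 0 -0.02; 0 0 0 0 0 0 -0.02; 0 0 0 0 0 0 -0.02; 0 0 0 0 0 0 0"}}

```text
time_s: 9.47
position: [0.5249, -0.2505, 0.1218]
tool_rot: [[-0.474, 0.707, 0.525], [0.848, 0.526, 0.058], [-0.235, 0.473, -0.849]]
ft_force: [-4.0, -2.8, 6.8]
grip_width: 0.0152
gripper_force: 32.7
```

```bash
python3 -c "
from h import *
st()"
```

```text
9.4667 face pos mm [ 2.8 -5.2 22.8] ang 116.43 F tool [-2.1 -1.1 -8. ] M tool [ 0.362 -0.179 -0.067] grip 0.0152 32.6727032661438 [ -48.7   24.3   99.2   38.6   43.9 -106.9]
```

Call:
{"name": "servo_tool", "arguments": {"deltas": "0 0 0 0 0 0 -0.02; 0 0 0 0 0 0 -0.02; 0 0 0 0 0 0 0"}}

```text
time_s: 9.72
position: [0.525, -0.2504, 0.1218]
tool_rot: [[-0.502, 0.687, 0.525], [0.827, 0.56, 0.058], [-0.254, 0.463, -0.849]]
ft_force: [-3.2, -2.5, 7.3]
grip_width: 0.0153
gripper_force: 32.6
```

```bash
python3 -c "
from h import *
st()"
```

```text
9.7167 face pos mm [ 2.9 -5.1 22.8] ang 118.72 F tool [-2.4 -0.2 -8. ] M tool [ 0.279 -0.143 -0.08 ] grip 0.0153 32.64662504196167 [ -48.7   24.3   99.2   38.6   43.9 -109.1]
```

Call:
{"name": "servo_tool", "arguments": {"deltas": "0 0 0 0 0 0 -0.015; 0 0 0 0 0 0 -0.015; 0 0 0 0 0 0 0"}}

```text
time_s: 9.97
position: [0.525, -0.2504, 0.1218]
tool_rot: [[-0.522, 0.672, 0.525], [0.81, 0.584, 0.058], [-0.268, 0.455, -0.849]]
ft_force: [-3.8, -3.0, 6.2]
grip_width: 0.0152
gripper_force: 32.6
```

```bash
python3 -c "
from h import *
st()"
```

```text
9.9667 face pos mm [ 2.9 -5.1 22.7] ang 120.43 F tool [-2.1 -1.5 -7.4] M tool [ 0.185 -0.143 -0.037] grip 0.0152 32.631492018699646 [ -48.7   24.3   99.2   38.6   43.9 -110.8]
```

Call:
{"name": "servo_tool", "arguments": {"deltas": "0 0 0 0 0 0 -0.015; 0 0 0 0 0 0 -0.01; 0 0 0 0 0 0 0"}}

```text
time_s: 10.22
position: [0.5251, -0.2503, 0.1218]
tool_rot: [[-0.539, 0.659, 0.525], [0.795, 0.604, 0.058], [-0.279, 0.449, -0.849]]
ft_force: [-2.9, -1.8, 7.4]
grip_width: 0.0154
gripper_force: 32.6
```

```bash
python3 -c "
from h import *
st()"
```

```text
10.2167 face pos mm [ 3.  -5.1 22.7] ang 121.84 F tool [-2.   0.3 -7.9] M tool [ 0.167 -0.151 -0.021] grip 0.0154 32.613245844841 [ -48.7   24.3   99.2   38.6   43.9 -112.3]
```

Call:
{"name": "servo_tool", "arguments": {"deltas": "0 0 0 0 0 0 -0.01; 0 0 0 0 0 0 -0.01; 0 0 0 0 0 0 0"}}

```text
time_s: 10.47
position: [0.5251, -0.2503, 0.1219]
tool_rot: [[-0.552, 0.648, 0.525], [0.783, 0.62, 0.058], [-0.288, 0.443, -0.849]]
ft_force: [-2.8, -1.4, 6.4]
grip_width: 0.015
gripper_force: 32.6
```

Run:
```python
from h import *
st()
t=env.get_image("top");x=S
W=600;gx=np.linspace(.08,-.14,W);gy=np.linspace(.09,-.09,491)
X,Y=np.meshgrid(gx,gy,indexing='ij')
pts=face(x,np.c_[X.ravel(),Y.ravel(),np.full(X.size,.009)])
h=np.c_[pts,np.ones(len(pts))]@t["world_to_cam"].T[:,:3]@t["camera_matrix"].T
m=(h[:,:2]/h[:,2:]).astype(np.float32).reshape(*X.shape,2)
im=cv2.remap(t["img"],m[...,0],m[...,1],cv2.INTER_CUBIC)
cv2.imwrite("pics/rect2.png",cv2.resize(im[180:400,20:320,::-1],(800,587)))
for n in("red_pointer","red_zero"):print(n,[(np.round(q["uv"],1),q["conf"]) for q in env.spot_point(n,t)[:2]])
```

```text
10.4667 face pos mm [ 3.  -5.1 22.7] ang 122.98 F tool [-1.4  0.2 -7. ] M tool [ 0.108 -0.219 -0.036] grip 0.015 32.60380446910858 [ -48.7   24.3   99.2   38.6   43.9 -113.4]
red_pointer [(array([305.1, 195.3]), 0.66), (array([287.1, 135.6]), 0.26)]
red_zero [(array([305.7, 197.9]), 0.93), (array([312.5, 199.5]), 0.64)]
```

View pics/rect2.png

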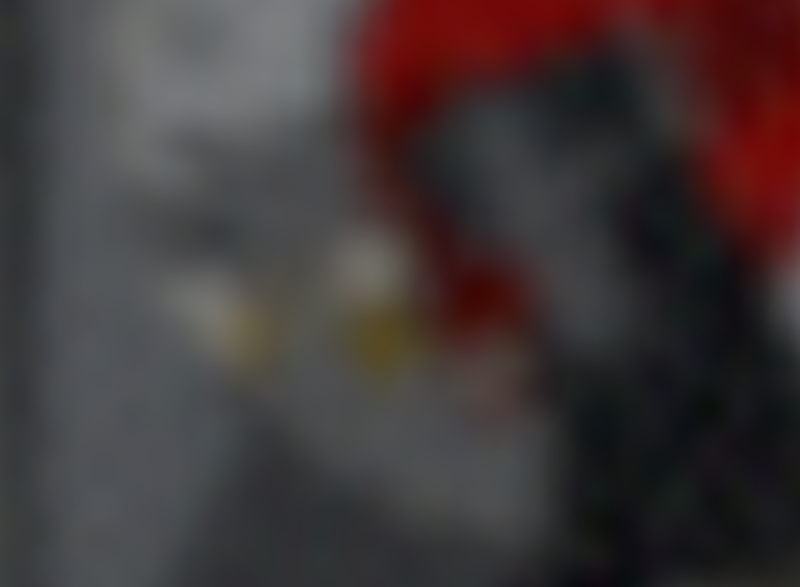

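Pointer's white (370,260) is close to the pin (380,340), about 2–3 mm from contact. I'll keep stepping.

Call:
{"name": "servo_tool", "arguments": {"deltas": "0 0 0 0 0 0 -0.01; 0 0 0 0 0 0 -0.01; 0 0 0 0 0 0 0"}}

```text
time_s: 10.87
position: [0.5251, -0.2503, 0.1219]
tool_rot: [[-0.565, 0.637, 0.525], [0.77, 0.635, 0.058], [-0.296, 0.437, -0.849]]
ft_force: [-2.6, -1.5, 7.5]
grip_width: 0.0155
gripper_force: 32.6
```

```bash
python3 -c "
from h import *
st()"
```

```text
10.8667 face pos mm [ 3.  -5.  22.7] ang 124.13 F tool [-1.9  0.6 -7.9] M tool [ 0.144 -0.157 -0.04 ] grip 0.0155 32.59415924549103 [ -48.7   24.3   99.2   38.6   43.9 -114.6]
```

Call:
{"name": "servo_tool", "arguments": {"deltas": "0 0 0 0 0 0 -0.01; 0 0 0 0 0 0 -0.01; 0 0 0 0 0 0 0"}}

```text
time_s: 11.12
position: [0.5251, -0.2503, 0.1219]
tool_rot: [[-0.577, 0.625, 0.525], [0.757, 0.65, 0.058], [-0.305, 0.431, -0.849]]
ft_force: [-2.3, -1.2, 6.6]
grip_width: 0.0155
gripper_force: 32.6
```

```bash
python3 -c "
from h import *
st()"
```

```text
11.1167 face pos mm [ 3.1 -5.  22.7] ang 125.28 F tool [-1.6  0.7 -6.9] M tool [ 0.066 -0.12  -0.017] grip 0.0155 32.58549392223358 [ -48.7   24.3   99.2   38.6   43.9 -115.7]
```

Call:
{"name": "servo_tool", "arguments": {"deltas": "0 0 0 0 0 0 -0.01; 0 0 0 0 0 0 -0.01; 0 0 0 0 0 0 0"}}

```text
time_s: 11.37
position: [0.5252, -0.2503, 0.1219]
tool_rot: [[-0.59, 0.614, 0.525], [0.744, 0.665, 0.058], [-0.314, 0.425, -0.849]]
ft_force: [-2.9, -1.7, 8.2]
grip_width: 0.0153
gripper_force: 32.6
```

```bash
python3 -c "
from h import *
st()"
```

```text
11.3667 face pos mm [ 3.1 -5.  22.8] ang 126.42 F tool [-2.1  0.6 -8.6] M tool [ 0.007 -0.131 -0.031] grip 0.0153 32.576576471328735 [ -48.7   24.3   99.2   38.6   43.9 -116.8]
```

Call:
{"name": "servo_tool", "arguments": {"deltas": "0 0 0 0 0 0 -0.01; 0 0 0 0 0 0 -0.005; 0 0 0 0 0 0 0"}}

```text
time_s: 11.62
position: [0.5252, -0.2502, 0.122]
tool_rot: [[-0.598, 0.605, 0.525], [0.735, 0.676, 0.058], [-0.32, 0.421, -0.849]]
ft_force: [-1.7, -0.1, 7.1]
grip_width: 0.0157
gripper_force: 32.6
```

```bash
python3 -c "
from h import *
st()"
```

```text
11.6167 face pos mm [ 3.1 -5.  22.8] ang 127.22 F tool [-1.3  1.9 -6.9] M tool [ 0.037 -0.181  0.301] grip 0.0157 32.62310743331909 [ -48.7   24.3   99.2   38.7   43.9 -117.7]
```

Contact: the moment jumped to 0.30 Nm at 127.2°. I'll add a touch more, hold, then release straight.

Call:
{"name": "servo_tool", "arguments": {"deltas": "0 0 0 0 0 0 -0.003; 0 0 0 0 0 0 0; 0 0 0 0 0 0 0; 0 0 0 0 0 0 0; 0 0 0 0 0 0 0"}}

```text
time_s: 12.03
position: [0.5252, -0.2502, 0.122]
tool_rot: [[-0.6, 0.604, 0.526], [0.733, 0.678, 0.058], [-0.321, 0.42, -0.849]]
ft_force: [-1.6, -1.0, 7.5]
grip_width: 0.0155
gripper_force: 32.7
```

```bash
python3 -c "
from h import *
st()"
```

```text
12.0333 face pos mm [ 3.1 -4.9 22.8] ang 127.37 F tool [-2.2  1.5 -7.3] M tool [-0.032 -0.222  0.372] grip 0.0155 32.67910122871399 [ -48.7   24.3   99.2   38.7   43.9 -117.8]
```

Call:
{"name": "servo_tool", "arguments": {"deltas": "1 0 0 0 0 0 0; 1 0 0 0 0 0 0; 1 0 0 0 0 0 0; 1 0 0 0 0 0 0; 1 0 0 0 0 0 0; 1 0 0 0 0 0 0; 1 0 0 0 0 0 0; 1 0 0 0 0 0 0"}}

```text
time_s: 12.7
position: [0.525, -0.2498, 0.1209]
tool_rot: [[-0.603, 0.602, 0.524], [0.731, 0.68, 0.06], [-0.32, 0.419, -0.85]]
ft_force: [0.1, -0.1, 0.2]
grip_width: 0.0854
gripper_force: 0.0
```

Call:
{"name": "servo_tool", "arguments": {"deltas": "1 0 0 -10 0 0 0; 1 0 0 -15 0 0 0; 1 0 0 -15 0 0 0; 1 0 0 -15 0 0 0; 1 0 0 -15 0 0 0; 1 0 0 -15 0 0 0; 1 0 0 -15 0 0 0; 1 0 0 0 0 0 0"}}

```text
time_s: 13.37
position: [0.4721, -0.2565, 0.2086]
tool_rot: [[-0.601, 0.602, 0.526], [0.73, 0.681, 0.056], [-0.324, 0.418, -0.849]]
ft_force: [-0.3, -1.1, -0.4]
grip_width: 0.0852
gripper_force: 0.0
```

```bash
python3 -c "
from h import *
st()"
```

```text
13.3667 face pos mm [  3.7  -5.4 124.6] ang 127.62 F tool [-0.4 -1.1  0.1] M tool [ 0.139  0.143 -0.017] grip 0.0852 0.0 [ -54.6   13.7   97.8   33.6   56.4 -114.5]
```

Run:
```python
from h import *
P0,R0=cur();P1,R1=pose(90,.075,-.106,.05);P,R=plan(P0,R0,P1,R1,8,0);P2,R2=pose(90,.024,-.106,.05);print();plan(P,R,P2,R2,5,0)
t=env.get_image("top");x=S
gx=np.linspace(.08,-.14,600);gy=np.linspace(.09,-.09,491)
X,Y=np.meshgrid(gx,gy,indexing='ij')
pts=face(x,np.c_[X.ravel(),Y.ravel(),np.full(X.size,.009)])
h=np.c_[pts,np.ones(len(pts))]@t["world_to_cam"].T[:,:3]@t["camera_matrix"].T
m=(h[:,:2]/h[:,2:]).astype(np.float32).reshape(*X.shape,2)
cv2.imwrite("pics/rect3.png",cv2.remap(t["img"],m[...,0],m[...,1],cv2.INTER_CUBIC)[:,:,::-1])
```

```text
0 13.9 -6.6 6.2 -0 0 0.082; 0 13.2 -7.8 6.2 -0 0 0.082; 0 12.6 -8.8 6.2 -0.001 0.001 0.082; 0 11.8 -9.8 6.2 0 -0 0.082; 0 11 -10.7 6.2 -0 0 0.082; 0 10.1 -11.6 6.2 -0 0 0.082; 0 9.1 -12.4 6.2 -0 0.001 0.082; 0 8 -13.1 6.2 -0.001 -0 0.083

0 -0 -0 10.2 0 -0 -0; 0 -0 -0 10.2 0 -0 -0; 0 -0 -0 10.2 0 -0 -0; 0 -0 -0 10.2 0 -0 -0; 0 -0 -0 10.2 0 -0 -0
```

View pics/rect3.png

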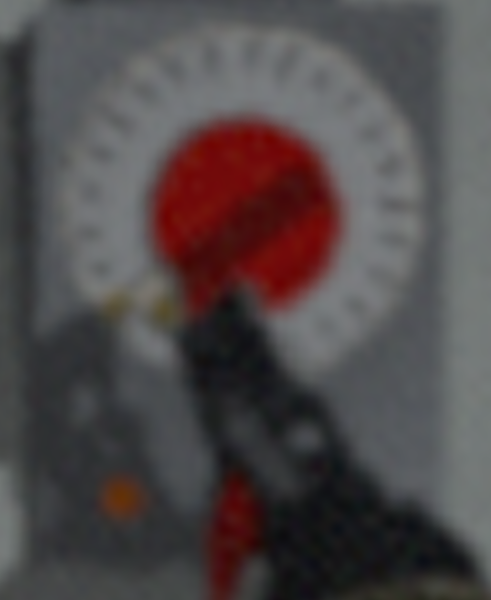

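The pointer (145,290) rests against the pin (165,310), the ring hasn't moved, and the paddle is still left. Next I shut the fingers and come down on the paddle's left side.

Call:
{"name": "servo_tool", "arguments": {"deltas": "0 13.9 -6.6 6.2 0 0 0.082; 0 13.2 -7.8 6.2 0 0 0.082; 0 12.6 -8.8 6.2 -0.001 0.001 0.082; 0 11.8 -9.8 6.2 0 0 0.082; 0 11 -10.7 6.2 0 0 0.082; 0 10.1 -11.6 6.2 0 0 0.082; 0 9.1 -12.4 6.2 0 0.001 0.082; 0 8 -13.1 6.2 -0.001 0 0.083"}}

```text
time_s: 14.08
position: [0.3994, -0.2072, 0.105]
tool_rot: [[-0.108, 0.845, 0.524], [0.994, 0.088, 0.063], [0.007, 0.528, -0.849]]
ft_force: [-0.3, -0.9, -0.0]
grip_width: -0.0004
gripper_force: 0.0
```

```bash
python3 -c "
from h import *
st()
P0,R0=cur();P2,R2=pose(90,.024,-.106,.05);plan(P0,R0,P2,R2,6,0)
p=env.get_image('scene');a=cv2.resize(p['img'][90:220,140:270,::-1],(600,600),interpolation=cv2.INTER_CUBIC);cv2.imwrite('pics/s4.png',a)"
```

```text
14.0833 face pos mm [-107.9   51.7   72.2] ang 89.66 F tool [-0.9 -0.3 -0.2] M tool [ 0.298  0.03  -0.04 ] grip -0.0004 0.0 [ -60.    16.4  118.8   47.1   41.5 -101.4]
0 -0.3 0.3 8 -0 -0.001 -0.001; 0 -0.3 0.4 8.1 -0.001 -0.001 -0.001; 0 -0.3 0.3 8 -0 -0 -0.001; 0 -0.3 0.3 8 -0.001 -0.001 -0.001; 0 -0.3 0.3 8 -0 -0.001 -0.001; 0 -0.3 0.3 8.1 -0.001 -0.001 -0.001
```

View pics/s4.png

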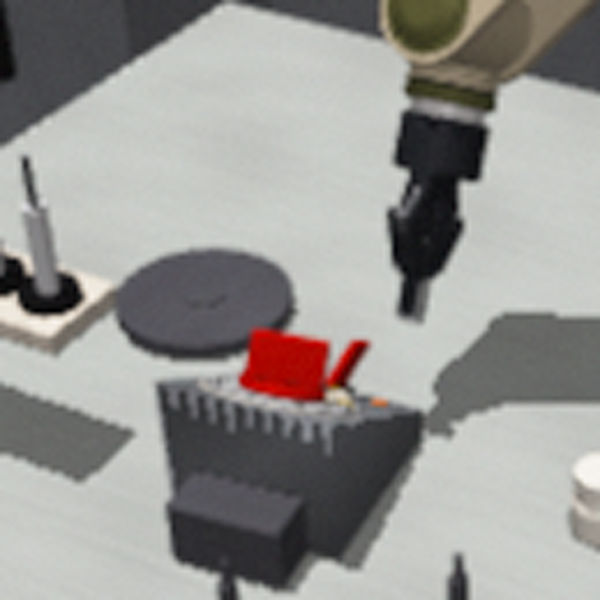

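The shut fingers (412,310) are to the left of the paddle (350,360). Next: go down, then push right.

Call:
{"name": "servo_tool", "arguments": {"deltas": "0 0 0.3 8 0 -0.001 -0.001; 0 0 0.3 8 0 -0.001 -0.001; 0 0 0.3 8 0 0 -0.001; 0 0 0.3 8 0 -0.001 -0.001; 0 0 0.3 8 0 -0.001 -0.001; 0 0 0.3 8 0 0 -0.001; 0 0 0 0 0 0 0"}}

```text
time_s: 14.72
position: [0.4272, -0.2043, 0.0651]
tool_rot: [[-0.115, 0.844, 0.525], [0.993, 0.098, 0.06], [-0.001, 0.528, -0.849]]
ft_force: [0.3, 0.1, 0.8]
grip_width: -0.0003
gripper_force: 0.0
```

Call:
{"name": "servo_tool", "arguments": {"deltas": "0 -5 0 0 0 0 0; 0 -5 0 0 0 0 0; 0 -5 0 0 0 0 0; 0 -5 0 0 0 0 0; 0 -5 0 0 0 0 0; 0 -5 0 0 0 0 0; 0 0 0 0 0 0 0"}}

```text
time_s: 15.3
position: [0.4301, -0.2357, 0.0665]
tool_rot: [[-0.113, 0.843, 0.526], [0.994, 0.098, 0.057], [-0.003, 0.529, -0.849]]
ft_force: [0.8, -0.3, 1.0]
grip_width: -0.0004
gripper_force: 0.0
```

```bash
python3 -c "
from h import *
st()"
```

```text
15.3 face pos mm [-105.1   19.9   24.9] ang 90.23 F tool [-0.4  1.1 -0.4] M tool [ 0.195 -0.03   0.02 ] grip -0.0004 0.0 [ -58.    24.3  115.6   52.    37.2 -106.3]
```

Continue in small steps.

Call:
{"name": "servo_tool", "arguments": {"deltas": "0 -4 0 0 0 0 0; 0 -4 0 0 0 0 0; 0 -3 0 0 0 0 0; 0 -3 0 0 0 0 0; 0 0 0 0 0 0 0"}}

```text
time_s: 15.72
position: [0.4317, -0.249, 0.0664]
tool_rot: [[-0.114, 0.843, 0.525], [0.994, 0.098, 0.058], [-0.003, 0.529, -0.849]]
ft_force: [-0.2, 1.3, 0.3]
grip_width: 0.0002
gripper_force: 0.3
```

```bash
python3 -c "
from h import *
st()
p=env.get_image('scene');a=cv2.resize(p['img'][90:220,140:270,::-1],(600,600),interpolation=cv2.INTER_CUBIC);cv2.imwrite('pics/s5.png',a)"
```

```text
15.7167 face pos mm [-105.     6.5   24.8] ang 90.24 F tool [ 1.3  0.2 -0.3] M tool [0.269 0.035 0.02 ] grip 0.0002 0.2644700068049133 [ -58.9   24.9  114.    50.9   38.2 -105.7]
```

View pics/s5.png

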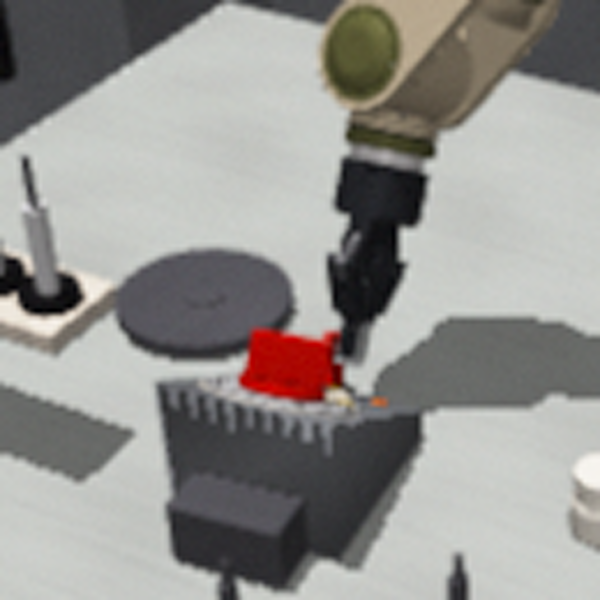

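The paddle (333,345) is being carried right. I'll push on until the end-stop force rises.

Call:
{"name": "servo_tool", "arguments": {"deltas": "0 -2 0 0 0 0 0; 0 -2 0 0 0 0 0; 0 0 0 0 0 0 0"}}

```text
time_s: 16.02
position: [0.4321, -0.2526, 0.0663]
tool_rot: [[-0.114, 0.843, 0.525], [0.993, 0.098, 0.058], [-0.002, 0.528, -0.849]]
ft_force: [-0.1, 1.3, 0.1]
grip_width: 0.0004
gripper_force: 0.6
```

```bash
python3 -c "
from h import *
st()"
```

```text
16.0167 face pos mm [-105.1    3.    24.7] ang 90.25 F tool [ 1.3  0.1 -0.1] M tool [0.231 0.217 0.003] grip 0.0004 0.5768185621127486 [ -59.1   25.1  113.6   50.6   38.5 -105.6]
```

Call:
{"name": "servo_tool", "arguments": {"deltas": "0 -2 0 0 0 0 0; 0 -1 0 0 0 0 0; 0 0 0 0 0 0 0"}}

```text
time_s: 16.27
position: [0.4323, -0.2552, 0.0663]
tool_rot: [[-0.114, 0.843, 0.525], [0.993, 0.098, 0.059], [-0.002, 0.528, -0.849]]
ft_force: [-0.5, 2.8, -0.4]
grip_width: 0.0002
gripper_force: 1.3
```

```bash
python3 -c "
from h import *
st()"
```

```text
16.2667 face pos mm [-105.1    0.3   24.7] ang 90.24 F tool [ 2.8 -0.4  0.3] M tool [ 0.169  0.505 -0.028] grip 0.0002 1.2990099750459194 [ -59.3   25.2  113.3   50.3   38.7 -105.4]
```

Call:
{"name": "servo_tool", "arguments": {"deltas": "0 -2 0 0 0 0 0; 0 0 0 0 0 0 0"}}

```text
time_s: 16.43
position: [0.4323, -0.2554, 0.0662]
tool_rot: [[-0.116, 0.843, 0.525], [0.993, 0.098, 0.063], [0.002, 0.529, -0.849]]
ft_force: [-0.9, 8.2, 3.3]
grip_width: -0.0002
gripper_force: 4.6
```

```bash
python3 -c "
from h import *
st()"
```

```text
16.4333 face pos mm [-1.052e+02  1.000e-01  2.460e+01] ang 90.24 F tool [ 8.2  1.8 -2.8] M tool [-0.074  1.512 -0.033] grip -0.0002 4.621780514717102 [ -59.4   25.3  113.2   50.2   39.  -105.3]
```

Call:
{"name": "servo_tool", "arguments": {"deltas": "0 -2 0 0 0 0 0; 0 0 0 0 0 0 0"}}

```text
time_s: 16.6
position: [0.4323, -0.2556, 0.0661]
tool_rot: [[-0.118, 0.843, 0.524], [0.993, 0.098, 0.067], [0.005, 0.529, -0.849]]
ft_force: [-0.7, 15.4, 7.2]
grip_width: -0.0001
gripper_force: 8.0
```

```bash
python3 -c "
from h import *
st()"
```

```text
16.6 face pos mm [-105.3   -0.    24.6] ang 90.23 F tool [15.4  4.7 -5.5] M tool [-0.358  2.574 -0.008] grip -0.0001 8.03370214998722 [ -59.5   25.4  113.    50.    39.3 -105.3]
```

Hard stop: the force climbs and the tool no longer moves. I'll hold briefly, back off left and lift away.

Call:
{"name": "servo_tool", "arguments": {"deltas": "0 0 0 0 0 0 0; 0 0 0 0 0 0 0; 0 4 0 0 0 0 0; 0 10 0 0 0 0 0; 0 10 0 0 0 0 0; 0 0 0 -20 0 0 0; 0 0 0 -30 0 0 0; 0 0 0 -30 0 0 0"}}

```text
time_s: 17.27
position: [0.3874, -0.2393, 0.1346]
tool_rot: [[-0.114, 0.844, 0.524], [0.993, 0.098, 0.059], [-0.001, 0.528, -0.85]]
ft_force: [0.7, -0.6, -0.6]
grip_width: -0.0001
gripper_force: 0.0
```

Call:
{"name": "servo_tool", "arguments": {"deltas": "0 15 10 -25 0 0 0; 0 15 10 -20 0 0 0; 0 15 10 -10 0 0 0; 0 15 0 0 0 0 0; 0 0 0 0 0 0 0"}}

```text
time_s: 17.68
position: [0.3772, -0.1781, 0.1967]
tool_rot: [[-0.116, 0.843, 0.526], [0.993, 0.1, 0.059], [-0.003, 0.529, -0.849]]
ft_force: [0.1, 1.4, -0.6]
grip_width: 0.0002
gripper_force: 0.0
```

Run:
```python
from h import *
st()
t=env.get_image("top")
cv2.imwrite("pics/t6.png",cv2.resize(t["img"][145:245,265:365,::-1],(600,600),interpolation=cv2.INTER_CUBIC))
```

```text
17.6833 face pos mm [-75.3  83.1 159.9] ang 90.36 F tool [ 1.4 -0.   0.6] M tool [0.277 0.041 0.012] grip 0.0002 0.0 [-60.9   2.2 114.9  36.4  55.3 -86.8]
```

View pics/t6.png

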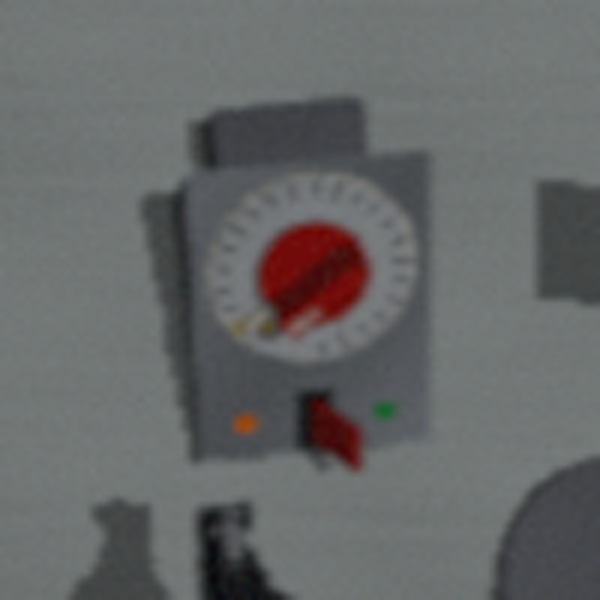

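The pointer (255,318) is at the stop pin (268,325), the paddle leans fully to the green side (345,440), and the gripper is clear.

```bash
python3 -c "
from rig import env
print(env.close_job())"
```

```text
the job is handed in; nothing more can be done
None
```

The red knob is wound back against its zero stop with a firm 0.37 Nm and no visible shift of the ring; the red paddle is over against its green-side end, nothing else was touched, and the job is handed in (no verdict was returned).

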